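# Change the bench pin in its quick-clamp holder

## Robot

A 6-joint arm with a two-finger parallel gripper is mounted at the origin on a cart in front of the work surface, level with it; the furniture and walls round the work are solid. World frame = base frame: x ahead of the robot, y to its left, z up, the work surface at z = 0. Lengths are in m, angles in rad, forces in N, time in s.
With the tool pointing down it reaches from about 0.35 to 0.775 m from the base axis. Payload 5.5 kg.
Tool frame: the origin (TCP) lies midway between the tips of the shut fingers; the grasp point (between the pads) lies 19 mm behind it; z points along the fingers, y is the line along which they close (so a half turn about z gives the same grasp; the last joint's range is limited). The gripper opens to 85 mm and grips with 20 to 120 N. Pads are 22 mm wide; open, the fingers measure 114 mm over their backs; the gripper's body (76 mm by 85 mm) begins 54 mm behind the grasp point. The pads swing forward as they close: fully open they stand 13 mm farther back than shut.
Start: joints at [-1.309, 0.313, 0.046, 1.304, 0, 1.431], TCP at [0.225, -0.529, 0.231] pointing down, gripper open.
Joint ranges: [-2.76, 2.76], [-0.86, 1.69], [-1.03, 1.26], [-2.2, 2.34], [-1.47, 1.5], [-3.14, 3.14]. Speed limits (rad/s): [2.57, 2.57, 3.14, 3.14, 3.14, 3.14].

## Interface

Orientations are given as a unit quaternion [w, x, y, z].
In Python, from workcell import env gives the robot as it stands. The module is installed in compiled form; this text tells all that it offers.
- The arm moves only by the tool carry_out, never from a script. Its argument "series" is a list of rows, each an object with "delta_rot": the turn, a rotation vector about the world's x, y, z normalised to -1 to 1, where 1 is 0.1 rad, a list of three; "travel": the shift along the world's x, y, z normalised to -1 to 1, where 1 is 0.025 m, a list of three; "fingers": the closure, from -1 (fully open) to 1 (shut). In form: [{"delta_rot": [ax, ay, az], "travel": [tx, ty, tz], "fingers": fingers}, ...]. A call has 1 to 5 rows; each row shifts and turns the commanded pose from where the row before left it; what a row does not reach is not made up. A row lasts 1/8 s, in which the tool goes at most 62.5 mm and 10.7 degrees, less where a joint would pass 70% of its speed; a pose out of reach is approached as far as the arm can. A call with a number of a shift or a turn outside -1 to 1 is refused whole. A call with a gripper value outside its range is refused whole. The fingers move at their own pace and stop on an object; "squeeze" is the grip in N (left out, the last holds). Time passes only in rows, so rows that do not move let the fingers close. It gives the time, the measured TCP pose, the force, the opening and the grip force at its end, in the units of the state.
- env.get_state(): the state, without advancing time (a new reading comes with each control period).
- env.read_camera(name): name is "scene" or "top" or "wrist"; returns a dict with "color" (420x560x3 uint8, red, green, blue), "fx", "fy", "cx", "cy" (pixels), "world_from_camera" (4x4, takes a point from camera to world coordinates); the wrist camera has in their place "hand_eye" (4x4, takes a point from camera to tool coordinates, whose origin is the TCP and whose axes are the flange's). Camera axes: x right, y up, looking along -z (the intrinsics and any distortion apply to the point x, -y, -z); pixel columns grow to the right and rows downward; lengths in m; the calibration is good to about 2 mm. A picture is of the moment at which its call begins: read the wrist's pose just before it. There is no depth.
- env.hand_in(): hands the job in; it is judged then, once.
The state is a dict: "clock": time; "joint_pos": joint angles; "qvel": joint speeds; "tau": joint torques, N m; "tcp_pos": TCP position; "orientation": TCP orientation; "wrist_force": force on the tool from outside, world axes, zero at the start; "ft_torque": the same for the moment, N m; "finger_gap": finger opening in m; "grip_force": force on a finger pad.
Only numpy, scipy, OpenCV 4.12 (cv2) and the standard library are available. Lean on these libraries where they do the work, as an engineer would, in place of code of your own. Each camera call takes 0.05 s, during which the arm holds its last target. There are 200 camera calls.

## Task

Change the worn bench pin: swing the clamp lever fully open, draw the dark scarred pin out of the holder and put it in the long compartment of the pine tray. Then slide the new pale pin, tang first and right way up, into the blind slot until you feel it come up firmly against the hidden stop, and swing the lever fully back to clamp it there. Leave the other tools where they are.

Things in the scene. Friction and masses are not known exactly. Their poses are not given: they have to be found in the camera images.
- pin_holder: Fixed bench-top holder for bench pins: blue foot 124 x 112 x 10 mm, on it a block 64 mm high, from x = -30 (front, with the slot's mouth) to +60 mm and y = -42 to +42 mm. Origin: on the worktop, under the lever's pivot. +x points into the slot, z up. The lever's boss stands on the block at x = y = 0, to z = 74 mm
- slot_mouth (a point): Centre of the slot's mouth; axes as the holder's. The slot is 51 mm wide and 21 mm high (floor 30, roof 51 mm above the worktop), with bevelled lips at sides and top; it runs 60 mm along +x and ends blind. A steel tongue 36 mm wide, narrower than a pin, carries the slot's floor on for 25 mm in front of the mouth
- clamp_lever (a joint): Clamp lever on the holder. 0: clamped, points along the holder's +y; grows clockwise from above to 1.5 rad (open, almost along +x). Can be tightened to -0.15. Stays where left; about 2 N at its knob turns it. It lifts a dog on the pivot's axis 5.5 mm per rad: at 0 it locks the groove of a seated pin, above 1.3 it is clear of the slot. If the pin is not home the lever stops at 0.5 to 0.7
- lever_knob (a point): Centre of the black ball knob (23 mm across) at the lever's end, 66 mm from the pivot's axis and about 100 mm above the worktop; can be pushed sideways with closed fingers
- end_stop: Brass stop plate at the blind end of the slot, hidden inside; fixed to the holder. Origin: middle of its face, 10.5 mm above the slot's floor
- slot_stop (a point): Point on the stop's face, in the slot's middle, 9 mm above the slot's floor; axes as the holder's. The middle of a seated pin's tang end lies here
- worn_pin: Old bench pin of dark wood, saw-cut and scarred, 150 x 48 x 18 mm, about 90 g; at the start seated and clamped in the slot, 90 mm of it out of the mouth. Origin: centre of its underside; +x points to its square tang end (x = +75 mm), z up. From x = -42 to the V-notched nose (-75 mm) it thins to 8 mm. Grip it across its 48 mm width, ahead of the mouth
- new_pin: New bench pin of pale wood, same shape and size as the old, lying flat on the worktop, right way up. Origin: centre of its underside; +x points to its square tang end (x = +75 mm), z up. A groove across its top, 14 mm wide and 4 mm deep, centred at x = +45 mm, takes the clamp's dog
- new_pin_end (a point): Middle of the new pin's tang end face, 75 mm from its centre and 9 mm above its underside
- scrap_tray: Open pine tray, 109 x 262 x 42 mm, fixed. Origin: centre of its underside; long side along its y; walls 7, floor 4 mm. The long empty compartment, 94 x 202 mm, runs from y = -78 to +124 mm; a cross wall 36 mm high parts it from a small one with nippers. Between tray and holder the polishing machine's hood and pipe stand beyond x = 0.59 m: carry things past in front of it
- wax_block: Bystander: green block of carving wax, 45 x 100 x 13 mm, loose near the new pin. Origin: centre of its underside
- hammer: Bystander: chasing hammer, 62 x 222 x 27 mm, loose to the right of the holder. Origin: centre of its underside
- brush: Bystander: wooden bench brush, 28 x 160 x 26 mm, loose on the left of the pine tray. Origin: centre of its underside

How it is judged:
On the way, in this order (a step that is already met when the one before it is completed fails the run):
1. the clamp lever is swung open (past 0.9 rad) with the worn pin still in the slot (value of joint clamp_lever above 0.9 rad and distance between worn_pin and pin_holder below 0.08 m), for 0.1 s.
2. the worn pin lies flat in the long compartment of the pine tray (x of worn_pin in the frame of scrap_tray between -0.035 and 0.035 m and y of worn_pin in the frame of scrap_tray between -0.04 and 0.085 m and z of worn_pin in the frame of scrap_tray below 0.03 m and angle between the z axis of worn_pin and the z axis of scrap_tray, either way round below 0.15 rad), for 0.2 s.
3. with the lever open, the new pin is pushed home and bears on the hidden stop with more than 3 N (x of new_pin_end in the frame of slot_stop between -0.003 and 0.002 m and y of new_pin_end in the frame of slot_stop between -0.003 and 0.003 m and z of new_pin_end in the frame of slot_stop between -0.003 and 0.0045 m and angle between the x axis of new_pin and the x axis of pin_holder, either way round below 0.07 rad and value of joint clamp_lever above 0.75 rad and contact force between new_pin and end_stop above 3 N).
4. the lever is swung back to clamped with the new pin home (x of new_pin_end in the frame of slot_stop between -0.003 and 0.002 m and y of new_pin_end in the frame of slot_stop between -0.003 and 0.003 m and z of new_pin_end in the frame of slot_stop between -0.003 and 0.0045 m and angle between the x axis of new_pin and the x axis of pin_holder, either way round below 0.07 rad and value of joint clamp_lever below 0.12 rad), for 0.2 s.
At the end, for the whole second after the job is handed in: The new pin is in the slot with its tang end within 3 mm of the stop, straight and right way up; the clamp lever is back to clamped (below 0.12 rad); the worn pin lies flat in the long compartment of the pine tray; all at rest and released (all of step 2 and all of step 4 and linear speed of each of worn_pin, new_pin below 0.02 m/s and velocity of joint clamp_lever below 0.05 rad/s); the robot touches nothing.
It fails at once if a bystander (wax block, hammer or bench brush) is moved by more than 30 mm (distance of any of wax_block, hammer, brush from where it was at the start of the episode above 0.03 m).
It also fails if it takes over 72 s, if anything falls off the work surface, if the arm or the gripper's body presses on something with over 40 N, if the wrist force passes 120 N, or if a joint passes its speed limit or range.

## Working session

There is one attempt and no reset: what is moved stays moved. The work goes in short steps, Python scripts to look and compute and a tool call to move; the robot and the scene stay as the last step left them, time stands still between calls to the robot, and variables do not carry over. Pictures are saved under pics/ and viewed, at most 10 in all, crops included, and the job is handed in when it is done.

Besides the shell and the picture viewer there is one more tool, called after ">>>" as a command line: name --argument value ..., lists and objects as JSON in quotes. carry_out: Moves the arm, as the interface text tells. Its arguments: {"type":"object","properties":{"series":{"type":"array","items":{"type":"object","properties":{"delta_rot":{"type":"array","items":{"type":"number"}},"travel":{"type":"array","items":{"type":"number"}},"fingers":{"type":"number"}}}},"squeeze":{"type":"number"}},"required":["series"]}

```bash
mkdir -p pics
cat > h.py <<'E'
import numpy as np, cv2
from workcell import env
def cam(n):
    s=env.get_state(); c=env.read_camera(n)
    if n=='wrist':
        w,x,y,z=s['orientation']; T=np.eye(4)
        from scipy.spatial.transform import Rotation as R
        T[:3,:3]=R.from_quat([x,y,z,w]).as_matrix(); T[:3,3]=s['tcp_pos']
        c['world_from_camera']=T@np.array(c['hand_eye'])
    return c
def save(c,f): cv2.imwrite('pics/'+f,c['color'][:,:,::-1])
def ray(c,u,v):
    T=np.array(c['world_from_camera']); d=np.array([(u-c['cx'])/c['fx'],-(v-c['cy'])/c['fy'],-1])
    return T[:3,3],T[:3,:3]@d
def plane(c,u,v,z):
    o,d=ray(c,u,v); return o+d*(z-o[2])/d[2]
def proj(c,p):
    T=np.linalg.inv(np.array(c['world_from_camera'])); q=T[:3,:3]@p+T[:3,3]
    return c['cx']+c['fx']*q[0]/-q[2], c['cy']+c['fy']*q[1]/q[2]
E
python3 - <<'E'
from h import *
for n in('top','scene'):
    c=cam(n); save(c,n+'0.png'); print(n,{k:np.round(v,4).tolist() for k,v in c.items() if k!='color'})
s=env.get_state(); print(s)
E
```

```text
top {'fx': 415.5773, 'fy': 415.5773, 'cx': 277.7316, 'cy': 216.1959, 'world_from_camera': [[-0.0217, 0.9979, -0.0607, 0.4632], [-0.9996, -0.0204, 0.0218, 0.0596], [0.0205, 0.0612, 0.9979, 1.2625], [0.0, 0.0, 0.0, 1.0]]}
scene {'fx': 546.1423, 'fy': 546.1423, 'cx': 285.3121, 'cy': 206.4321, 'world_from_camera': [[-0.4525, 0.5408, -0.7091, -0.4507], [-0.8914, -0.2519, 0.3767, 0.5733], [0.0251, 0.8026, 0.596, 0.9357], [0.0, 0.0, 0.0, 1.0]]}
{'clock': 0.1, 'joint_pos': array([-1.30861185e+00,  3.13921660e-01,  4.50994270e-02,  1.30357848e+00,
        1.28428450e-05,  1.43118511e+00]), 'qvel': array([ 0.00069376, -0.00275514,  0.00303174,  0.00153831, -0.00132191,
        0.00045183]), 'tau': array([ 1.78233095e-03, -4.81725705e+01,  2.99244368e+01,  1.27271455e-02,
       -1.82792010e-04,  6.18463275e-06]), 'tcp_pos': array([ 0.22473936, -0.52878105,  0.23050289]), 'orientation': array([-8.01079254e-04,  9.79887494e-01,  1.99549128e-01, -4.27235080e-05]), 'wrist_force': array([-0.10749744, -0.11729476, -0.28905316]), 'ft_torque': array([-0.03323243,  0.03422319, -0.01940759]), 'grip_force': 0.0, 'finger_gap': 0.08507189444852144}
```

View pics/top0.png

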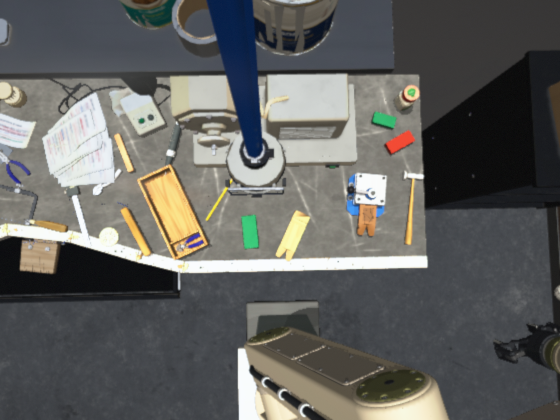

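View pics/scene0.png

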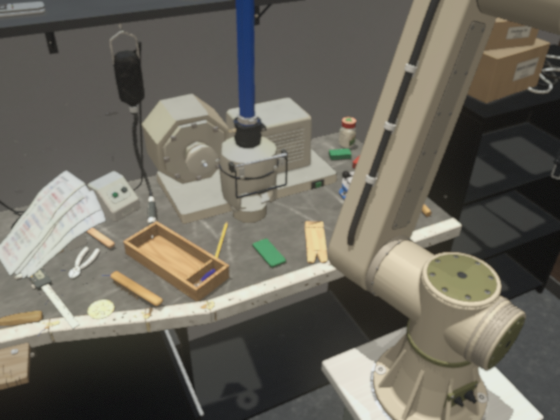

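The top view shows the holder at about (370,193) with its mouth facing the robot, the worn pin at (368,220), the new pin at (293,235), the wax at (250,232), the tray at (172,212) and the hammer at (410,210). The scene view shows the same layout, with the holder hidden by the arm. I'll zoom in on the top view.

Run:
```python
from h import *
c=cam('top'); im=c['color'][:,:,::-1]
a=cv2.resize(im[160:270,335:425],None,fx=5,fy=5,interpolation=cv2.INTER_CUBIC)
b=cv2.resize(im[160:270,265:325],None,fx=5,fy=5,interpolation=cv2.INTER_CUBIC)
cv2.imwrite('pics/z.png',np.hstack([b,a]))
hsv=cv2.cvtColor(c['color'],cv2.COLOR_RGB2HSV)
def rect(lo,hi,box,z,n):
    m=cv2.inRange(hsv,lo,hi); k=np.zeros_like(m); x0,y0,x1,y1=box; k[y0:y1,x0:x1]=m[y0:y1,x0:x1]
    cs,_=cv2.findContours(k,cv2.RETR_EXTERNAL,cv2.CHAIN_APPROX_NONE); q=max(cs,key=cv2.contourArea)
    P=np.array([plane(c,u,v,z)[:2] for u,v in q[:,0,:]],np.float32)
    r=cv2.minAreaRect(P); print(n,np.round(r[0],4),np.round(r[1],4),round(r[2],1),'\n',np.round(cv2.boxPoints(r),3).tolist())
rect((12,60,130),(32,255,255),(270,205,315,262),.018,'new')
rect((8,80,80),(28,255,255),(136,160,209,262),.042,'tray')
rect((5,80,40),(20,255,200),(350,200,385,240),.048,'worn')
rect((0,0,170),(179,60,255),(350,168,392,208),.064,'block')
```

```text
new [ 0.4802 -0.0105] [0.0522 0.1527] 64.4 
 [[0.4000000059604645, -0.0010000000474974513], [0.5379999876022339, -0.06700000166893005], [0.5600000023841858, -0.019999999552965164], [0.4230000078678131, 0.04600000008940697]]
tray [0.5576 0.3413] [0.2658 0.1143] 24.2 
 [[0.4129999876022339, 0.33899998664855957], [0.46000000834465027, 0.23499999940395355], [0.7020000219345093, 0.3440000116825104], [0.6549999713897705, 0.4480000138282776]]
worn [ 0.5368 -0.2326] [0.0296 0.0385] 88.0 
 [[0.5170000195503235, -0.24699999392032623], [0.5559999942779541, -0.24799999594688416], [0.5569999814033508, -0.21799999475479126], [0.5180000066757202, -0.21699999272823334]]
block [ 0.6116 -0.237 ] [0.0934 0.0902] 83.7 
 [[0.5619999766349792, -0.27799999713897705], [0.6510000228881836, -0.2879999876022339], [0.6620000004768372, -0.19499999284744263], [0.5720000267028809, -0.1860000044107437]]
```

View pics/z.png

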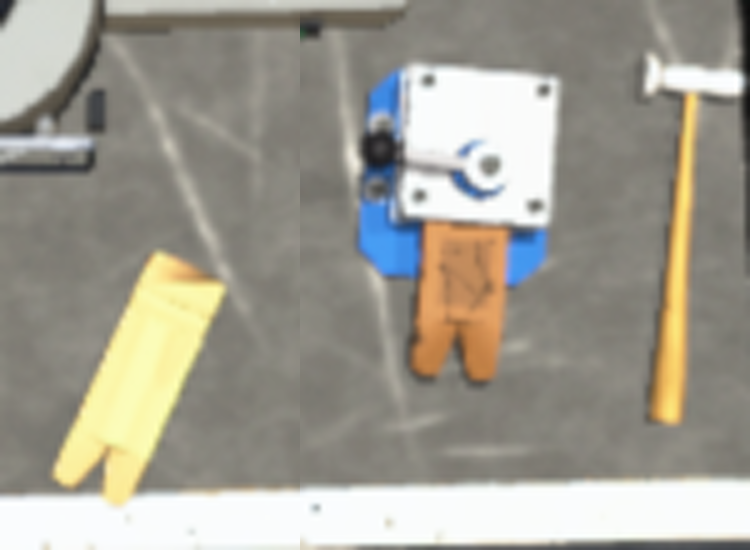

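The zoom shows the new pin with its tang at upper right (190,265) and nose at lower left (90,490). The knob is at (378,150), the pivot at (487,165) and the mouth edge at about (467,225). I'll move in front of the holder, turning the tool about 150° on the way.

>>> carry_out --series '[{"delta_rot": [0,0,1],"travel": [0.5,0.56,0],"fingers": 1},{"delta_rot": [0,0,1],"travel": [0.5,0.56,0],"fingers": 1},{"delta_rot": [0,0,1],"travel": [0.5,0.56,0],"fingers": 1},{"delta_rot": [0,0,1],"travel": [0.5,0.56,0],"fingers": 1},{"delta_rot": [0,0,1],"travel": [0.5,0.56,0],"fingers": 1}]'

```text
clock: 0.78
tcp_pos: [0.2876, -0.4586, 0.231]
orientation: [-0.0, 0.899, 0.437, 0.0]
wrist_force: [-0.4, -0.7, 0.5]
finger_gap: 0.0003
grip_force: 0.0
```

>>> carry_out --series '[{"delta_rot": [0,0,1],"travel": [0.5,0.56,0],"fingers": 1},{"delta_rot": [0,0,1],"travel": [0.5,0.56,0],"fingers": 1},{"delta_rot": [0,0,1],"travel": [0.5,0.56,0],"fingers": 1},{"delta_rot": [0,0,1],"travel": [0.5,0.56,0],"fingers": 1},{"delta_rot": [0,0,1],"travel": [0.5,0.56,0],"fingers": 1}]'

```text
clock: 1.4
tcp_pos: [0.3501, -0.3886, 0.231]
orientation: [-0.0, 0.763, 0.646, 0.0]
wrist_force: [0.1, 0.3, 0.1]
finger_gap: 0.0001
grip_force: 0.0
```

>>> carry_out --series '[{"delta_rot": [0,0,1],"travel": [0.5,0.56,0],"fingers": 1},{"delta_rot": [0,0,1],"travel": [0.5,0.56,0],"fingers": 1},{"delta_rot": [0,0,1],"travel": [0.5,0.56,0],"fingers": 1},{"delta_rot": [0,0,1],"travel": [0.5,0.56,0],"fingers": 1},{"delta_rot": [0,0,1],"travel": [0.5,0.56,0],"fingers": 1}]'

```text
clock: 2.02
tcp_pos: [0.4126, -0.3186, 0.231]
orientation: [-0.0, 0.58, 0.815, 0.0]
wrist_force: [0.7, -0.3, -0.7]
finger_gap: -0.0003
grip_force: 0.0
```

>>> carry_out --series '[{"delta_rot": [0,0,1],"travel": [0.5,0.56,0],"fingers": 1},{"delta_rot": [0,0,1],"travel": [0.5,0.56,0],"fingers": 1},{"delta_rot": [0,0,1],"travel": [0.5,0.56,0],"fingers": 1},{"delta_rot": [0,0,1],"travel": [0.5,0.56,0],"fingers": 1},{"delta_rot": [0,0,1],"travel": [0.5,0.56,0],"fingers": 1}]'

```text
clock: 2.65
tcp_pos: [0.4751, -0.2486, 0.231]
orientation: [-0.0, 0.36, 0.933, 0.0]
wrist_force: [-0.1, 0.0, -0.1]
finger_gap: -0.0003
grip_force: 0.0
```

>>> carry_out --series '[{"delta_rot": [0,0,1],"travel": [0.5,0.56,0],"fingers": 1},{"delta_rot": [0,0,1],"travel": [0.5,0.56,0],"fingers": 1},{"delta_rot": [0,0,1],"travel": [0.5,0.56,0],"fingers": 1},{"delta_rot": [0,0,1],"travel": [0.5,0.56,0],"fingers": 1},{"delta_rot": [0,0,1],"travel": [0.5,0.56,0],"fingers": 1}]'

```text
clock: 3.28
tcp_pos: [0.5375, -0.1786, 0.2309]
orientation: [-0.0, 0.118, 0.993, 0.0]
wrist_force: [1.1, 0.2, -0.2]
finger_gap: 0.0001
grip_force: 0.0
```

>>> carry_out --series '[{"delta_rot": [0,0,1],"travel": [0.3,0.5,0],"fingers": 1},{"delta_rot": [0,0,0],"travel": [0,0,0],"fingers": 1},{"delta_rot": [0,0,0],"travel": [0,0,0],"fingers": 1}]'

```text
clock: 3.65
tcp_pos: [0.5445, -0.167, 0.2311]
orientation: [-0.0, 0.071, 0.998, 0.0]
wrist_force: [-0.9, -0.4, 0.4]
finger_gap: 0.0002
grip_force: 0.0
```

Run:
```python
from h import *
s=env.get_state(); print(s['clock'],s['tcp_pos'],s['orientation'],s['joint_pos'],s['finger_gap'])
c=cam('wrist'); save(c,'w1.png'); print(c['hand_eye'],c['fx'],c['cx'],c['cy'],c['world_from_camera'])
for p in [(.604,-.17,.1),(.597,-.235,.074),(.567,-.232,.05)]: print(proj(c,np.array(p)))
```

```text
3.65 [ 0.54454766 -0.1669829   0.23110282] [-2.80303569e-04  7.06648910e-02  9.97500072e-01  8.35459549e-06] [-4.38364719e-01  3.03096122e-01  3.15780719e-02  1.29980743e+00
 -1.85897938e-04 -2.96916995e-01] 0.00022220625519922934
[[-2.47214312e-03  9.57753966e-01  2.87578214e-01  7.25328107e-02]
 [ 9.99996924e-01  2.42508614e-03  5.19857376e-04 -1.85924106e-03]
 [-1.99506476e-04  2.87578615e-01 -9.57757015e-01 -1.42582041e-01]
 [ 0.00000000e+00  0.00000000e+00  0.00000000e+00  1.00000000e+00]] 318.89183194512304 280.2133738640904 212.02557648107492 [[ 1.43423603e-01 -9.48007271e-01 -2.84098370e-01  4.72556708e-01]
 [ 9.89661376e-01  1.37437819e-01  4.10025199e-02 -1.58606182e-01]
 [ 1.75173337e-04 -2.87041913e-01  9.57918008e-01  3.73725530e-01]
 [ 0.00000000e+00  0.00000000e+00  0.00000000e+00  1.00000000e+00]]
(np.float64(288.2150956801135), np.float64(262.62499604047775))
(np.float64(223.59577983982308), np.float64(253.59012175688935))
(np.float64(224.7297127104746), np.float64(218.30806519383276))
```

View pics/w1.png

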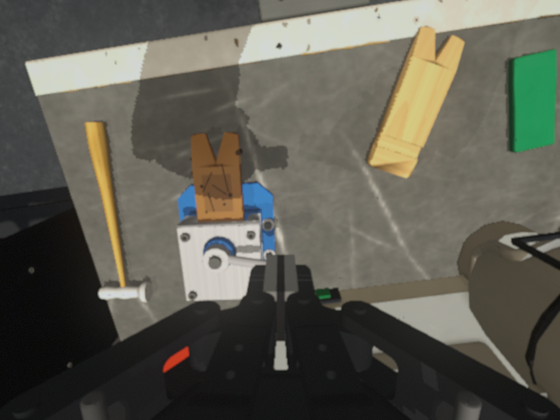

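The wrist view shows the holder's pivot at about (216,261), the worn pin at x 194..242 down to the mouth at about y 218, and the new pin from its tang (390,168) to its nose (440,40). I'll measure these.

```bash
cat > m.py <<'E'
from h import *
def pinmask(c,lo,hi,box):
    hsv=cv2.cvtColor(c['color'],cv2.COLOR_RGB2HSV)
    m=cv2.inRange(hsv,lo,hi); k=np.zeros_like(m); x0,y0,x1,y1=box; k[y0:y1,x0:x1]=m[y0:y1,x0:x1]
    k=cv2.morphologyEx(k,cv2.MORPH_CLOSE,np.ones((7,7)))
    cs,_=cv2.findContours(k,cv2.RETR_EXTERNAL,cv2.CHAIN_APPROX_NONE); return max(cs,key=cv2.contourArea)[:,0,:]
def rect(c,q,z):
    P=np.array([plane(c,u+.0,v+.0,z)[:2] for u,v in q],np.float32)
    r=cv2.minAreaRect(P); return np.round(r[0],4),np.round(r[1],4),round(r[2],1),np.round(cv2.boxPoints(r),4).tolist()
E
python3 - <<'E'
from m import *
t=cam('top');w=cam('wrist')
q=pinmask(w,(5,90,40),(25,255,255),(180,110,250,225)); print('worn w',rect(w,q,.048))
q=pinmask(w,(12,60,130),(32,255,255),(350,20,480,190)); print('new w',rect(w,q,.018))
def tri(a,b):
    (o1,d1),(o2,d2)=a,b; A=np.stack([d1,-d2],1); s=np.linalg.lstsq(A,o2-o1,rcond=None)[0]
    p,r=o1+d1*s[0],o2+d2*s[1]; return np.round((p+r)/2,4),np.round(p-r,4)
print('pivot',tri(ray(t,372.4,193),ray(w,216,261)), plane(t,372.4,193,.076),plane(w,216,261,.076))
print('knob top',plane(t,350.8,189.8,.1))
hsv=cv2.cvtColor(w['color'],cv2.COLOR_RGB2HSV); print([w['color'][275,i].tolist() for i in range(240,300,8)])
print('block corners w',[np.round(plane(w,u,v,.064),4).tolist() for u,v in [(179,223),(262,219),(185,300)]])
print('mouth',plane(w,195,220,.048),plane(w,243,218,.048))
E
```

```text
worn w (array([ 0.5239, -0.2323]), array([0.0507, 0.0928]), 82.6, [[0.4745999872684479, -0.2515000104904175], [0.5666999816894531, -0.26339998841285706], [0.573199987411499, -0.21310000121593475], [0.4810999929904938, -0.2011999934911728]])
new w (array([ 0.4828, -0.0161]), array([0.0546, 0.1484]), 64.4, [[0.4041000008583069, -0.00860000029206276], [0.5378999710083008, -0.07280000299215317], [0.5615000128746033, -0.023600000888109207], [0.427700012922287, 0.0406000018119812]])
pivot (array([ 0.5945, -0.237 ,  0.096 ]), array([ 0.0003,  0.0025, -0.0006])) [ 0.59679907 -0.24075253  0.076     ] [ 0.6032459  -0.24406251  0.076     ]
knob top [ 0.6043613  -0.17370757  0.1       ]
[[211, 208, 200], [203, 198, 191], [52, 51, 49], [68, 67, 63], [85, 83, 77], [37, 37, 36], [83, 81, 76], [72, 70, 66]]
block corners w [[0.5612, -0.2765, 0.064], [0.5692, -0.1916, 0.064], [0.6499, -0.2909, 0.064]]
mouth [ 0.56496396 -0.26472958  0.048     ] [ 0.57014623 -0.21327259  0.048     ]
```

>>> carry_out --series '[{"travel": [0.1,-0.05,-1],"delta_rot": [0,0,0],"fingers": 1},{"travel": [0.1,-0.05,-1],"delta_rot": [0,0,0],"fingers": 1},{"travel": [0.1,-0.05,-1],"delta_rot": [0,0,0],"fingers": 1},{"travel": [0.1,-0.05,-1],"delta_rot": [0,0,0],"fingers": 1},{"travel": [0.1,-0.05,-1],"delta_rot": [0,0,0],"fingers": 1}]'

```text
clock: 4.42
tcp_pos: [0.5572, -0.1736, 0.1057]
orientation: [0.0, 0.071, 0.998, -0.0]
wrist_force: [-0.3, 0.1, -1.1]
finger_gap: 0.0002
grip_force: 0.0
```

>>> carry_out --series '[{"travel": [0,0,-0.5],"delta_rot": [0,0,0],"fingers": 1},{"travel": [0.5,0,0],"delta_rot": [0,0,0],"fingers": 1},{"travel": [0.5,0,0],"delta_rot": [0,0,0],"fingers": 1},{"travel": [0.42,0.03,0],"delta_rot": [0,0,0],"fingers": 1},{"travel": [0.42,0.03,0],"delta_rot": [0,0,0],"fingers": 1}]'

```text
clock: 5.05
tcp_pos: [0.604, -0.1718, 0.0944]
orientation: [-0.0, 0.07, 0.998, -0.0]
wrist_force: [-3.2, -2.0, 0.3]
finger_gap: 0.0
grip_force: 1.4
```

Run:
```python
from h import *
c=cam('top'); im=c['color'][:,:,::-1]; d=cam('wrist')['color'][:,:,::-1]
cv2.imwrite('pics/l1.png',np.hstack([cv2.resize(im[160:250,335:425],(400,400)),cv2.resize(d[200:340,140:280],(400,400))]))
print(env.get_state()['tcp_pos'])
```

```text
[ 0.60499253 -0.17148323  0.09415027]
```

View pics/l1.png

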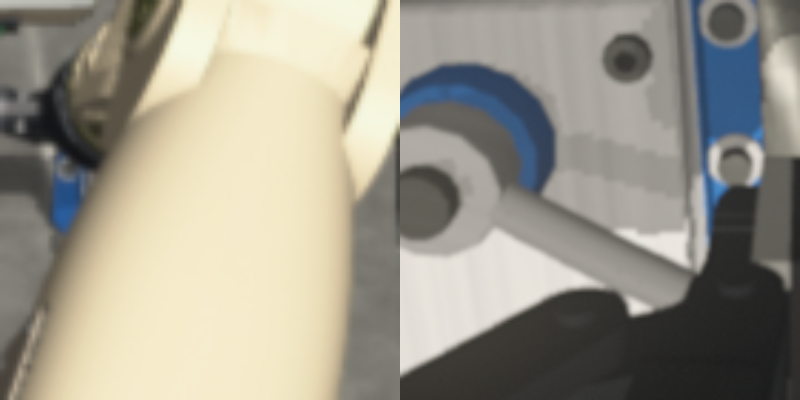

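In the wrist crop the lever arm runs from (500,200) to (690,290), so it has turned about 0.4 rad. The push works, so I'll continue along the arc.

>>> carry_out --series '[{"travel": [0.41,-0.09,0],"delta_rot": [0,0,0],"fingers": 1},{"travel": [0.41,-0.09,0],"delta_rot": [0,0,0],"fingers": 1},{"travel": [0.36,-0.21,0],"delta_rot": [0,0,0],"fingers": 1},{"travel": [0.36,-0.21,0],"delta_rot": [0,0,0],"fingers": 1},{"travel": [0.28,-0.31,0],"delta_rot": [0,0,0],"fingers": 1}]'

```text
clock: 5.78
tcp_pos: [0.6492, -0.1944, 0.0936]
orientation: [-0.0, 0.07, 0.998, 0.0]
wrist_force: [-3.5, 1.0, 0.7]
finger_gap: 0.0005
grip_force: 1.4
```

>>> carry_out --series '[{"travel": [0.28,-0.31,0],"delta_rot": [0,0,0],"fingers": 1},{"travel": [0.16,-0.31,0],"delta_rot": [0,0,0],"fingers": 1},{"travel": [0.16,-0.31,0],"delta_rot": [0,0,0],"fingers": 1},{"travel": [0,0,0],"delta_rot": [0,0,0],"fingers": 1}]'

```text
clock: 6.28
tcp_pos: [0.6647, -0.218, 0.094]
orientation: [0.001, 0.07, 0.998, 0.0]
wrist_force: [0.2, 1.1, 1.2]
finger_gap: -0.0001
grip_force: 0.8
```

Run:
```python
from h import *
s=env.get_state();print(s['tcp_pos'],s['wrist_force'])
d=cam('wrist')
save(d,'l2.png')
```

```text
[ 0.66467323 -0.21804064  0.09401808] [0.16320084 1.11789336 1.1828272 ]
```

View pics/l2.png

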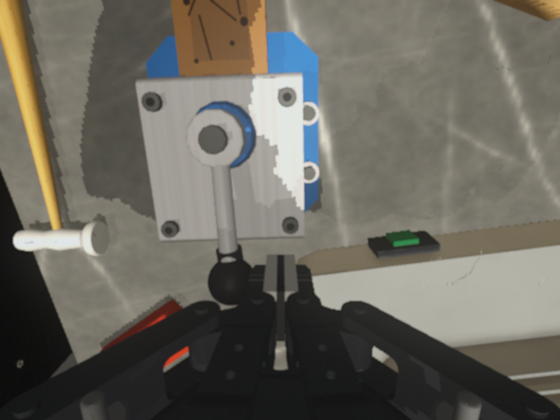

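The lever now runs from (213,140) to the knob at (231,280), essentially along the slot, so it is fully open. I'll take the holder pose from the block's top corners.

Run:
```python
from h import *
w=cam('wrist'); g=cv2.cvtColor(w['color'],cv2.COLOR_RGB2GRAY)
Q=np.float32([(137,82),(302,73),(159,241),(303,238)]).reshape(-1,1,2)
P=np.array([plane(w,u,v,.064)[:2] for u,v in Q[:,0]]); print(P.round(4))
for a,b in((0,1),(2,3),(0,2),(1,3)): d=P[b]-P[a]; print(a,b,np.linalg.norm(d).round(4),np.degrees(np.arctan2(d[1],d[0])).round(2))
print('mid front',(P[0]+P[1])/2,'centre',P.mean(0))
print('boss',plane(w,213,140,.085),'knob',plane(w,231,280,.1))
# pin edges at z .048 along rows
for v in (15,35,60):
    r=w['color'][v].astype(int); m=np.where((r[:,0]-r[:,2]>45)&(np.arange(560)>150)&(np.arange(560)<290))[0]
    print(v,m.min(),m.max(),plane(w,m.min(),v,.048).round(4),plane(w,m.max()+1,v,.048).round(4))
```

```text
[[ 0.566  -0.2787]
 [ 0.5737 -0.196 ]
 [ 0.6513 -0.2893]
 [ 0.6613 -0.2062]]
0 1 0.083 84.73
2 3 0.0837 83.12
0 2 0.0859 -7.07
1 3 0.0883 -6.65
mid front [ 0.56984697 -0.23732284] centre [ 0.61308729 -0.2425253 ]
boss [ 0.5985925  -0.24208826  0.085     ] knob [ 0.663398   -0.24359256  0.1       ]
15 173 265 [ 0.5347 -0.2578  0.048 ] [ 0.5416 -0.2098  0.048 ]
35 175 265 [ 0.544  -0.2589  0.048 ] [ 0.5508 -0.2113  0.048 ]
60 179 266 [ 0.5561 -0.2596  0.048 ] [ 0.5628 -0.2126  0.048 ]
```

>>> carry_out --series '[{"travel": [0,0.2,0.3],"delta_rot": [0,0,0],"fingers": 1},{"travel": [0,0,1],"delta_rot": [0,0,0],"fingers": 1},{"travel": [0,0,1],"delta_rot": [0,0,0],"fingers": 1},{"travel": [-0.6,0,0.6],"delta_rot": [0,0,0],"fingers": 1},{"travel": [-1,0,0],"delta_rot": [0,0,0],"fingers": 0}]'

```text
clock: 7.0
tcp_pos: [0.6239, -0.2128, 0.1681]
orientation: [0.001, 0.07, 0.998, -0.001]
wrist_force: [0.1, 0.5, -0.4]
finger_gap: 0.017
grip_force: 0.0
```

>>> carry_out --series '[{"travel": [-0.84,-0.21,0],"delta_rot": [0,0,0.2],"fingers": -1},{"travel": [-0.84,-0.21,0],"delta_rot": [0,0,0],"fingers": -1},{"travel": [-0.84,-0.21,0],"delta_rot": [0,0,0],"fingers": -1},{"travel": [-0.84,-0.21,0],"delta_rot": [0,0,0],"fingers": -1},{"travel": [0,0,0],"delta_rot": [0,0,0],"fingers": -1}]'

```text
clock: 7.62
tcp_pos: [0.5378, -0.2334, 0.1667]
orientation: [-0.0, 0.061, 0.998, 0.0]
wrist_force: [-0.5, 0.0, 0.4]
finger_gap: 0.0856
grip_force: 0.0
```

>>> carry_out --series '[{"travel": [0,0,-1],"delta_rot": [0,0,0],"fingers": -1},{"travel": [0,0,-1],"delta_rot": [0,0,0],"fingers": -1},{"travel": [0,0,-1],"delta_rot": [0,0,0],"fingers": -1},{"travel": [0,0,-1],"delta_rot": [0,0,0],"fingers": -1},{"travel": [0,0,-1],"delta_rot": [0,0,0],"fingers": -1}]'

```text
clock: 8.25
tcp_pos: [0.5402, -0.2332, 0.0406]
orientation: [0.0, 0.06, 0.998, -0.0]
wrist_force: [-0.8, -0.1, 0.3]
finger_gap: 0.0854
grip_force: 0.0
```

>>> carry_out --series '[{"travel": [0,0,-0.5],"delta_rot": [0,0,0],"fingers": -1},{"travel": [0,0,0],"delta_rot": [0,0,0],"fingers": -1}]'

```text
clock: 8.5
tcp_pos: [0.5394, -0.233, 0.0281]
orientation: [-0.001, 0.06, 0.998, 0.0]
wrist_force: [0.1, 0.3, 0.4]
finger_gap: 0.085
grip_force: 0.0
```

>>> carry_out --series '[{"travel": [0,0,0],"delta_rot": [0,0,0],"fingers": 1},{"travel": [0,0,0],"delta_rot": [0,0,0],"fingers": 1},{"travel": [0,0,0],"delta_rot": [0,0,0],"fingers": 1},{"travel": [0,0,0],"delta_rot": [0,0,0],"fingers": 1}]' --squeeze 50

```text
clock: 9.0
tcp_pos: [0.5406, -0.2339, 0.0303]
orientation: [0.001, 0.06, 0.998, -0.0]
wrist_force: [-1.8, 1.1, 5.5]
finger_gap: 0.0466
grip_force: 51.6
```

Run:
```python
from h import *
s=env.get_state();print(s['clock'],s['tcp_pos'],s['orientation'],s['wrist_force'],s['ft_torque'],s['finger_gap'],s['grip_force'])
```

```text
9.0 [ 0.54061543 -0.23385926  0.03032041] [ 1.01943705e-03  5.98261790e-02  9.98208209e-01 -4.01718407e-04] [-1.83012577  1.09557531  5.490209  ] [0.1735592  0.20757209 0.00971861] 0.04655699886205207 51.56355321407318
```

The worn pin is gripped, and the tool yaw of -6.9° matches the slot. Now I'll draw it out and lift it.

>>> carry_out --series '[{"travel": [-0.8,0.096,0],"delta_rot": [0,0,0],"fingers": 1},{"travel": [-0.8,0.096,0],"delta_rot": [0,0,0],"fingers": 1},{"travel": [-0.8,0.096,0],"delta_rot": [0,0,0],"fingers": 1},{"travel": [-0.8,0.096,0.1],"delta_rot": [0,0,0],"fingers": 1},{"travel": [0,0,1],"delta_rot": [0,0,0],"fingers": 1}]'

```text
clock: 9.62
tcp_pos: [0.4568, -0.2224, 0.0552]
orientation: [-0.002, 0.06, 0.998, 0.001]
wrist_force: [0.7, 0.2, 0.6]
finger_gap: 0.0466
grip_force: 51.3
```

>>> carry_out --series '[{"travel": [0,0,1],"delta_rot": [0,0,0],"fingers": 1},{"travel": [0,0.5,1],"delta_rot": [0,0,0],"fingers": 1},{"travel": [0,1,1],"delta_rot": [0,0,0],"fingers": 1},{"travel": [0,1,1],"delta_rot": [0,0,0],"fingers": 1},{"travel": [0,1,0],"delta_rot": [0,0,0],"fingers": 1}]'

```text
clock: 10.25
tcp_pos: [0.4613, -0.1364, 0.1589]
orientation: [0.002, 0.06, 0.998, -0.001]
wrist_force: [0.5, 0.1, -0.8]
finger_gap: 0.047
grip_force: 51.4
```

>>> carry_out --series '[{"travel": [0,1,0],"delta_rot": [0,0,0],"fingers": 1},{"travel": [0,1,0],"delta_rot": [0,0,0],"fingers": 1},{"travel": [0,1,0],"delta_rot": [0,0,0],"fingers": 1},{"travel": [0,1,0],"delta_rot": [0,0,0],"fingers": 1},{"travel": [0,1,0],"delta_rot": [0,0,0.5],"fingers": 1}]'

```text
clock: 10.88
tcp_pos: [0.4599, -0.0106, 0.1567]
orientation: [0.0, 0.034, 0.999, -0.0]
wrist_force: [-0.1, 0.3, -0.7]
finger_gap: 0.0467
grip_force: 51.3
```

>>> carry_out --series '[{"travel": [0,1,0],"delta_rot": [0,0,0.5],"fingers": 1},{"travel": [0,1,0],"delta_rot": [0,0,0.5],"fingers": 1},{"travel": [0,1,0],"delta_rot": [0,0,0.5],"fingers": 1},{"travel": [0,1,0],"delta_rot": [0,0,0.5],"fingers": 1},{"travel": [0,1,0],"delta_rot": [0,0,0.5],"fingers": 1}]'

```text
clock: 11.5
tcp_pos: [0.4599, 0.1144, 0.1567]
orientation: [0.0, -0.091, 0.996, -0.0]
wrist_force: [0.3, 0.7, -0.4]
finger_gap: 0.047
grip_force: 51.3
```

>>> carry_out --series '[{"travel": [0,1,0],"delta_rot": [0,0,0.5],"fingers": 1},{"travel": [0,1,0],"delta_rot": [0,0,0.5],"fingers": 1},{"travel": [0,1,0],"delta_rot": [0,0,0.5],"fingers": 1},{"travel": [0,1,0],"delta_rot": [0,0,0.5],"fingers": 1},{"travel": [0,1,0],"delta_rot": [0,0,0.4],"fingers": 1}]'

```text
clock: 12.12
tcp_pos: [0.4599, 0.2394, 0.1566]
orientation: [0.0, -0.209, 0.978, 0.0]
wrist_force: [1.4, -0.3, -0.7]
finger_gap: 0.0468
grip_force: 51.3
```

>>> carry_out --series '[{"travel": [0.4,1,0],"delta_rot": [0,0,0],"fingers": 1},{"travel": [0.6,1,0],"delta_rot": [0,0,0],"fingers": 1},{"travel": [0,0,0],"delta_rot": [0,0,0],"fingers": 1}]'

```text
clock: 12.5
tcp_pos: [0.4858, 0.29, 0.1564]
orientation: [0.001, -0.209, 0.978, 0.0]
wrist_force: [-0.8, -0.6, -0.3]
finger_gap: 0.0466
grip_force: 51.3
```

Run:
```python
from m import *
w=cam('wrist'); save(w,'t1.png'); print(env.get_state()['tcp_pos'])
```

```text
[0.484915   0.28904658 0.15624092]
```

View pics/t1.png

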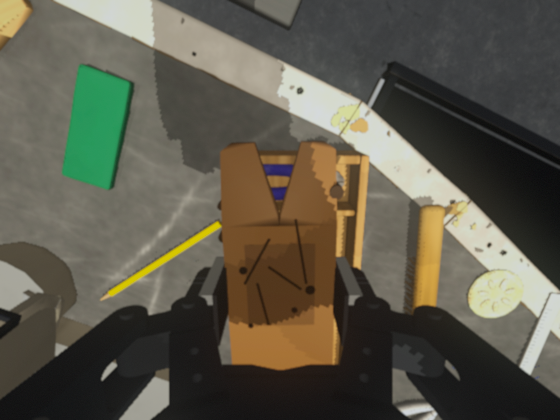

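The pin is parallel to the tray. The tray's near end runs at about y=155, from x 262 to its outer right corner (367,156); its right edge goes down to (362,270) and the cross wall is at (350,213).

Run:
```python
from h import *
w=cam('wrist')
P=[plane(w,u,v,.042)[:2] for u,v in[(367,156),(363,265),(265,153)]]
a=P[1]-P[0]; a/=np.linalg.norm(a); b=P[2]-P[0]; b/=np.linalg.norm(b)
print(np.round(P,4),np.degrees(np.arctan2(a[1],a[0])),np.degrees(np.arctan2(b[1],b[0])))
n=np.array([a[1],-a[0]]); c=P[0]+a*.131+n*.0545
tgt=c+a*.0225-a*.015
print('centre',c,'grasp target',tgt, 'units',(tgt-env.get_state()['tcp_pos'][:2])/.025)
```

```text
[[0.4181 0.3329]
 [0.5039 0.3754]
 [0.449  0.2575]] 26.356909308720397 -67.67972405297388
centre [0.55967328 0.34222792] grasp target [0.56639363 0.34555763] units [3.27684281 2.28416065]
```

>>> carry_out --series '[{"travel": [0.8,0.55,0],"delta_rot": [0,0,0.15],"fingers": 1},{"travel": [0.8,0.55,0],"delta_rot": [0,0,0],"fingers": 1},{"travel": [0.8,0.55,0],"delta_rot": [0,0,0],"fingers": 1},{"travel": [0.8,0.55,0],"delta_rot": [0,0,0],"fingers": 1},{"travel": [0,0,-0.8],"delta_rot": [0,0,0],"fingers": 1}]'

```text
clock: 13.22
tcp_pos: [0.5671, 0.3439, 0.1377]
orientation: [0.002, -0.216, 0.976, 0.0]
wrist_force: [-0.0, -0.3, -0.9]
finger_gap: 0.0468
grip_force: 51.4
```

>>> carry_out --series '[{"travel": [0,0,-1],"delta_rot": [0,0,0],"fingers": 1},{"travel": [0,0,-1],"delta_rot": [0,0,0],"fingers": 1},{"travel": [0,0,-1],"delta_rot": [0,0,0],"fingers": 1},{"travel": [0,0,-1],"delta_rot": [0,0,0],"fingers": 1},{"travel": [0,0,-0.6],"delta_rot": [0,0,0],"fingers": 1}]'

```text
clock: 13.85
tcp_pos: [0.5639, 0.3423, 0.0201]
orientation: [-0.001, -0.215, 0.977, -0.0]
wrist_force: [-0.3, -1.0, -0.5]
finger_gap: 0.047
grip_force: 51.4
```

>>> carry_out --series '[{"travel": [0,0,-0.3],"delta_rot": [0,0,0],"fingers": 1},{"travel": [0,0,0],"delta_rot": [0,0,0],"fingers": 1}]'

```text
clock: 14.1
tcp_pos: [0.5648, 0.3434, 0.0138]
orientation: [-0.0, -0.216, 0.976, 0.0]
wrist_force: [0.8, -0.5, -1.0]
finger_gap: 0.0469
grip_force: 51.4
```

>>> carry_out --series '[{"travel": [0,0,-0.2],"delta_rot": [0,0,0],"fingers": 1},{"travel": [0,0,0],"delta_rot": [0,0,0],"fingers": -0.3},{"travel": [0,0,0],"delta_rot": [0,0,0],"fingers": -0.3},{"travel": [0,0,0],"delta_rot": [0,0,0],"fingers": -0.3}]'

```text
clock: 14.6
tcp_pos: [0.5651, 0.3437, 0.0092]
orientation: [0.0, -0.216, 0.976, 0.0]
wrist_force: [0.4, -0.3, 0.1]
finger_gap: 0.0554
grip_force: 0.0
```

>>> carry_out --series '[{"travel": [0,0,0.6],"delta_rot": [0,0,0],"fingers": -0.3},{"travel": [0,0,1],"delta_rot": [0,0,0],"fingers": -0.3},{"travel": [0,0,1],"delta_rot": [0,0,0],"fingers": -0.3},{"travel": [0,0,1],"delta_rot": [0,0,0],"fingers": -0.3},{"travel": [-0.5,-0.5,1],"delta_rot": [0,0,0],"fingers": -0.3}]'

```text
clock: 15.22
tcp_pos: [0.5532, 0.3317, 0.1259]
orientation: [0.001, -0.216, 0.976, 0.0]
wrist_force: [0.8, 0.2, -0.2]
finger_gap: 0.0557
grip_force: 0.0
```

>>> carry_out --series '[{"travel": [-1,-1,1],"delta_rot": [0,0,0],"fingers": -1},{"travel": [-1,-1,0],"delta_rot": [0,0,0],"fingers": -1},{"travel": [-1,-1,0],"delta_rot": [0,0,0],"fingers": -1},{"travel": [-0.5,-1,0],"delta_rot": [0,0,0],"fingers": -1},{"travel": [0,-1,0],"delta_rot": [0,0,-0.5],"fingers": -1}]'

```text
clock: 15.85
tcp_pos: [0.464, 0.2055, 0.1503]
orientation: [0.001, -0.191, 0.982, 0.0]
wrist_force: [0.4, -0.4, 1.0]
finger_gap: 0.0856
grip_force: 0.0
```

Run:
```python
from h import *
c=cam('top'); im=c['color'][:,:,::-1]
cv2.imwrite('pics/t2.png',cv2.resize(im[150:275,130:230],(480,600),interpolation=cv2.INTER_CUBIC))
print(env.get_state()['tcp_pos'])
```

```text
[0.46435502 0.20323798 0.150258  ]
```

View pics/t2.png

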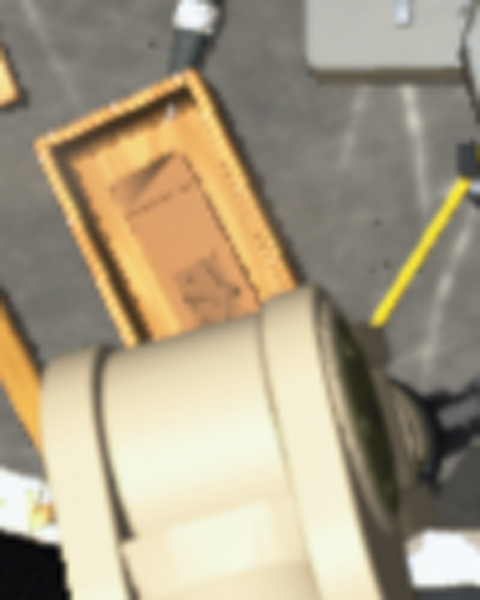

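The worn pin lies flat in the long compartment, its tang end at (150,170) clear of the walls. Next, the new pin.

>>> carry_out --series '[{"travel": [0,-0.9,0],"delta_rot": [0,0,-0.93],"fingers": -1},{"travel": [0,-0.9,0],"delta_rot": [0,0,-0.93],"fingers": -1},{"travel": [0,-0.9,0],"delta_rot": [0,0,-0.93],"fingers": -1},{"travel": [0,-0.9,0],"delta_rot": [0,0,-0.93],"fingers": -1},{"travel": [0,-0.9,0],"delta_rot": [0,0,-0.93],"fingers": -1}]'

```text
clock: 16.52
tcp_pos: [0.4654, 0.0931, 0.15]
orientation: [0.001, 0.041, 0.999, 0.0]
wrist_force: [0.4, 0.0, 0.1]
finger_gap: 0.0855
grip_force: 0.0
```

>>> carry_out --series '[{"travel": [0,-0.9,0],"delta_rot": [0,0,-0.93],"fingers": -1},{"travel": [0,-0.9,0],"delta_rot": [0,0,-0.93],"fingers": -1},{"travel": [0,-0.9,0],"delta_rot": [0,0,-0.93],"fingers": -1},{"travel": [0,-0.9,0],"delta_rot": [0,0,-0.9],"fingers": -1},{"travel": [0,0,0],"delta_rot": [0,0,0],"fingers": -1}]'

```text
clock: 17.15
tcp_pos: [0.4655, 0.0027, 0.1498]
orientation: [0.001, 0.223, 0.975, 0.0]
wrist_force: [0.3, 0.9, 0.3]
finger_gap: 0.0856
grip_force: 0.0
```

Run:
```python
from m import *
w=cam('wrist'); s=env.get_state(); print(s['tcp_pos'],s['orientation'])
q=pinmask(w,(12,60,120),(32,255,255),(150,0,450,420)); print('new w',rect(w,q,.018), cv2.boundingRect(q))
save(w,'n1.png')
```

```text
[0.46534251 0.00339689 0.14965994] [6.35185889e-04 2.22505606e-01 9.74931164e-01 2.76762400e-04]
new w (array([ 0.4811, -0.0137]), array([0.0502, 0.1525]), 64.4, [[0.40149998664855957, -0.0032999999821186066], [0.5389999747276306, -0.06930000334978104], [0.560699999332428, -0.02410000003874302], [0.42320001125335693, 0.04190000146627426]]) (244, 137, 58, 161)
```

View pics/n1.png

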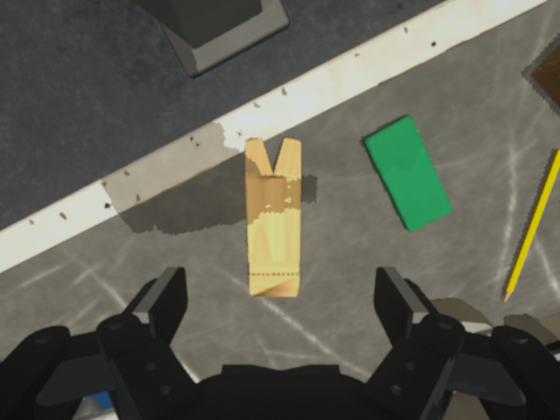

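The new pin lies straight in the tool frame, tang at (274,290) and nose at (274,145), with the wax well clear. Descending to grip it.

>>> carry_out --series '[{"travel": [0.09,-0.42,-0.8],"delta_rot": [0,0,0],"fingers": -1},{"travel": [0,0,-1],"delta_rot": [0,0,0],"fingers": -1},{"travel": [0,0,-1],"delta_rot": [0,0,0],"fingers": -1},{"travel": [0,0,-1],"delta_rot": [0,0,0],"fingers": -1},{"travel": [0,0,-1],"delta_rot": [0,0,0],"fingers": -1}]'

```text
clock: 17.82
tcp_pos: [0.4675, -0.0059, 0.0285]
orientation: [0.0, 0.221, 0.975, 0.0]
wrist_force: [-0.3, -0.3, -0.3]
finger_gap: 0.0852
grip_force: 0.0
```

>>> carry_out --series '[{"travel": [0,0,-0.6],"delta_rot": [0,0,0],"fingers": -1},{"travel": [0,0,-0.4],"delta_rot": [0,0,0],"fingers": -1},{"travel": [0,0,0],"delta_rot": [0,0,0],"fingers": -1}]'

```text
clock: 18.2
tcp_pos: [0.4668, -0.0063, 0.0036]
orientation: [-0.0, 0.222, 0.975, 0.0]
wrist_force: [-0.0, -0.0, 0.5]
finger_gap: 0.0854
grip_force: 0.0
```

>>> carry_out --series '[{"travel": [0,0,0],"delta_rot": [0,0,0],"fingers": 1},{"travel": [0,0,0],"delta_rot": [0,0,0],"fingers": 1},{"travel": [0,0,0],"delta_rot": [0,0,0],"fingers": 1},{"travel": [0,0,0],"delta_rot": [0,0,0],"fingers": 1},{"travel": [0,0,0],"delta_rot": [0,0,0],"fingers": 1}]' --squeeze 60

```text
clock: 18.82
tcp_pos: [0.468, -0.007, 0.0049]
orientation: [0.001, 0.222, 0.975, 0.0]
wrist_force: [-1.1, 1.1, 6.5]
finger_gap: 0.0465
grip_force: 61.9
```

Run:
```python
from h import *
s=env.get_state();print(s['clock'],s['tcp_pos'],s['orientation'],s['wrist_force'],s['ft_torque'],s['finger_gap'],s['grip_force'])
```

```text
18.825 [ 0.4679512  -0.00695947  0.00492466] [9.77863387e-04 2.22476630e-01 9.74937503e-01 2.42402728e-04] [-1.09487575  1.06952477  6.5021729 ] [0.15227374 0.19324587 0.04960672] 0.04649237028626528 61.918426752090454
```

>>> carry_out --series '[{"travel": [0,0,0.4],"delta_rot": [0,0,0],"fingers": 1},{"travel": [0,0,0.8],"delta_rot": [0,0,0],"fingers": 1},{"travel": [0,0,0.8],"delta_rot": [0,0,0],"fingers": 1},{"travel": [0,-0.4,0.8],"delta_rot": [0,0,0],"fingers": 1},{"travel": [0,-0.8,0.4],"delta_rot": [0,0,0.41],"fingers": 1}]'

```text
clock: 19.45
tcp_pos: [0.4677, -0.037, 0.0856]
orientation: [0.001, 0.201, 0.98, 0.0]
wrist_force: [0.1, -0.7, -0.8]
finger_gap: 0.0465
grip_force: 61.7
```

>>> carry_out --series '[{"travel": [-0.1,-1,0],"delta_rot": [0,0,0.41],"fingers": 1},{"travel": [-0.1,-1,0],"delta_rot": [0,0,0.41],"fingers": 1},{"travel": [-0.1,-1,0],"delta_rot": [0,0,0.41],"fingers": 1},{"travel": [-0.1,-1,0],"delta_rot": [0,0,0.41],"fingers": 1},{"travel": [-0.1,-1,0],"delta_rot": [0,0,0.41],"fingers": 1}]'

```text
clock: 20.08
tcp_pos: [0.4545, -0.1628, 0.0845]
orientation: [0.0, 0.101, 0.995, -0.0]
wrist_force: [-0.1, 0.1, -0.9]
finger_gap: 0.0465
grip_force: 61.7
```

>>> carry_out --series '[{"travel": [-0.1,-1,-0.4],"delta_rot": [0,0,0.41],"fingers": 1},{"travel": [-0.1,-0.8,-0.5],"delta_rot": [0,0,0.41],"fingers": 1},{"travel": [0,-0.6,-0.6],"delta_rot": [0,0,0],"fingers": 1},{"travel": [0,0,0],"delta_rot": [0,0,0],"fingers": 1},{"travel": [0,0,0],"delta_rot": [0,0,0],"fingers": 1}]'

```text
clock: 20.7
tcp_pos: [0.4495, -0.2213, 0.0464]
orientation: [-0.0, 0.06, 0.998, 0.0]
wrist_force: [0.9, -1.0, -1.0]
finger_gap: 0.0465
grip_force: 61.7
```

```bash
cat > st.py <<'E'
from h import *
s=env.get_state(); p=np.array(s['tcp_pos']); o=s['orientation']
y=2*np.arctan2(o[2],o[1]); 
print(s['clock'],p.round(4),'yaw',np.degrees(y).round(2),o.round(4),s['wrist_force'].round(1),s['ft_torque'].round(2),s['finger_gap'],s['grip_force'])
g=np.array([.5406,-.2339]); a=np.radians(-6.86); ax=np.array([np.cos(a),np.sin(a)]); n=np.array([-ax[1],ax[0]])
d=p[:2]-g; print('along',d@ax,'lateral',d@n,'fix units',-(d@n)*n/.025,'yaw fix',(np.radians(173.14)-y)/.1)
E
python3 st.py
```

```text
20.7 [ 0.4495 -0.2213  0.0464] yaw 173.07 [-2.000e-04  6.040e-02  9.982e-01  4.000e-04] [ 0.9 -1.  -1. ] [-0.01  0.04 -0.01] 0.04649200820325887 61.6793954372406
along -0.0919546017859864 lateral 0.0016082515757560225 fix units [-0.00768382 -0.06386952] yaw fix 0.01183308782735093
```

>>> carry_out --series '[{"travel": [-0.01,-0.064,-0.42],"delta_rot": [0,0,0],"fingers": 1},{"travel": [0.6,-0.072,0],"delta_rot": [0,0,0],"fingers": 1},{"travel": [0.4,-0.048,0],"delta_rot": [0,0,0],"fingers": 1},{"travel": [0,0,0],"delta_rot": [0,0,0],"fingers": 1},{"travel": [0,0,0],"delta_rot": [0,0,0],"fingers": 1}]'

```text
clock: 21.32
tcp_pos: [0.4746, -0.2264, 0.0358]
orientation: [0.0, 0.06, 0.998, 0.0]
wrist_force: [0.1, -0.5, -1.1]
finger_gap: 0.046
grip_force: 61.8
```

```bash
python3 st.py
python3 - <<'E'
from h import *
w=cam('wrist'); save(w,'i1.png')
E
```

```text
21.325 [ 0.4746 -0.2264  0.0358] yaw 173.1 [0.     0.0602 0.9982 0.    ] [ 0.1 -0.5 -1.1] [-0.05  0.02  0.03] 0.04598732823308373 61.800137758255005
along -0.06647092494873816 lateral -0.0004075256431496591 fix units [0.00194706 0.01618433] yaw fix 0.006631530539249475
```

View pics/i1.png

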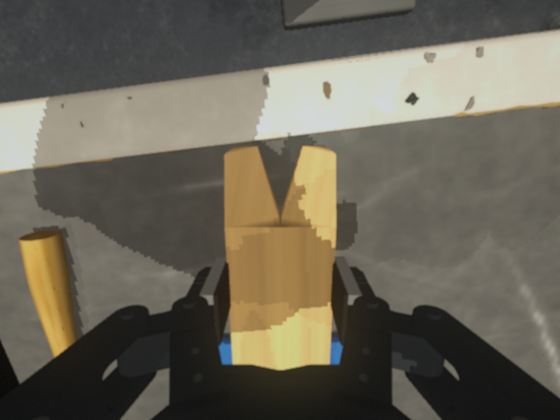

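The pin sits straight and centred in the fingers (edges 224 to 337 about column 280), right way up, so I'm entering the slot.

>>> carry_out --series '[{"travel": [0.2,-0.02,0],"delta_rot": [0,0,0],"fingers": 1},{"travel": [0.2,-0.024,0],"delta_rot": [0,0,0],"fingers": 1},{"travel": [0.2,-0.024,0],"delta_rot": [0,0,0],"fingers": 1},{"travel": [0.2,-0.024,0],"delta_rot": [0,0,0],"fingers": 1},{"travel": [0,0,0],"delta_rot": [0,0,0],"fingers": 1}]'

```text
clock: 22.0
tcp_pos: [0.4948, -0.2288, 0.0358]
orientation: [0.0, 0.06, 0.998, 0.0]
wrist_force: [-1.3, 0.5, -1.7]
finger_gap: 0.0468
grip_force: 61.8
```

```bash
python3 st.py
```

```text
22.0 [ 0.4948 -0.2288  0.0358] yaw 173.1 [1.000e-04 6.020e-02 9.982e-01 0.000e+00] [-1.3  0.5 -1.7] [ 0.03 -0.03  0.03] 0.04682307106244889 61.79469108581543
along -0.046049644784838535 lateral -0.00044124052331748556 fix units [0.00210814 0.01752327] yaw fix 0.00781893334981909
```

>>> carry_out --series '[{"travel": [0.32,-0.037,0],"delta_rot": [0,0,0],"fingers": 1},{"travel": [0.32,-0.037,0],"delta_rot": [0,0,0],"fingers": 1},{"travel": [0.32,-0.037,0],"delta_rot": [0,0,0],"fingers": 1},{"travel": [0.32,-0.037,0],"delta_rot": [0,0,0],"fingers": 1},{"travel": [0.2,-0.024,0],"delta_rot": [0,0,0],"fingers": 1}]'

```text
clock: 22.62
tcp_pos: [0.5317, -0.2329, 0.0356]
orientation: [-0.0, 0.06, 0.998, 0.0]
wrist_force: [-1.5, 1.3, -1.4]
finger_gap: 0.0466
grip_force: 61.8
```

```bash
python3 st.py
```

```text
22.625 [ 0.5317 -0.2329  0.0356] yaw 173.1 [-2.000e-04  6.020e-02  9.982e-01  3.000e-04] [-1.5  1.3 -1.4] [0.35 0.18 0.07] 0.04659447450645581 61.80932879447937
along -0.008911199773987013 lateral -3.5450636441901155e-05 fix units [0.00016937 0.00140787] yaw fix 0.006756212768781467
```

Nearly home; I'll creep in 2 mm steps until I feel the stop.

>>> carry_out --series '[{"travel": [0.1,-0.012,0],"delta_rot": [0,0,0],"fingers": 1},{"travel": [0.1,-0.012,0],"delta_rot": [0,0,0],"fingers": 1},{"travel": [0.1,-0.012,0],"delta_rot": [0,0,0],"fingers": 1}]'

```text
clock: 23.0
tcp_pos: [0.5386, -0.2336, 0.0357]
orientation: [-0.0, 0.06, 0.998, 0.0]
wrist_force: [-1.9, 3.0, -1.4]
finger_gap: 0.0463
grip_force: 61.8
```

>>> carry_out --series '[{"travel": [0.06,-0.007,0],"delta_rot": [0,0,0],"fingers": 1},{"travel": [0,0,0],"delta_rot": [0,0,0],"fingers": 1}]'

```text
clock: 23.25
tcp_pos: [0.5386, -0.2336, 0.0353]
orientation: [-0.002, 0.06, 0.998, 0.0]
wrist_force: [-5.5, 2.3, 0.8]
finger_gap: 0.0464
grip_force: 62.0
```

```bash
python3 st.py
```

```text
23.25 [ 0.5386 -0.2336  0.0353] yaw 173.08 [-1.800e-03  6.040e-02  9.982e-01  4.000e-04] [-5.5  2.3  0.8] [0.48 1.05 0.27] 0.046398274957271175 61.97962045669556
along -0.002037745225455423 lateral 2.9740851747250526e-05 fix units [-0.00014209 -0.00118112] yaw fix 0.011237992684387521
```

>>> carry_out --series '[{"travel": [0.06,-0.007,0],"delta_rot": [0,0,0],"fingers": 1},{"travel": [0.06,-0.007,0],"delta_rot": [0,0,0],"fingers": 1},{"travel": [0,0,0],"delta_rot": [0,0,0],"fingers": 1}]'

```text
clock: 23.62
tcp_pos: [0.5386, -0.2336, 0.0349]
orientation: [-0.005, 0.061, 0.998, 0.0]
wrist_force: [-12.9, 2.2, 4.5]
finger_gap: 0.0465
grip_force: 62.4
```

```bash
python3 st.py
```

```text
23.625 [ 0.5386 -0.2336  0.0349] yaw 173.03 [-4.600e-03  6.080e-02  9.981e-01  5.000e-04] [-12.9   2.2   4.5] [0.46 2.38 0.32] 0.046453168327966456 62.44666814804077
along -0.002031804904597614 lateral 7.338751484252666e-05 fix units [-0.00035063 -0.00291449] yaw fix 0.018820443385521024
```

The stop is solid: the position doesn't change as the force rises to 13 N. I'll release under load and retreat upward.

>>> carry_out --series '[{"travel": [0,0,0],"delta_rot": [0,0,0],"fingers": -0.3},{"travel": [0,0,0],"delta_rot": [0,0,0],"fingers": -0.6},{"travel": [0,0,0],"delta_rot": [0,0,0],"fingers": -0.8},{"travel": [0,0,0],"delta_rot": [0,0,0],"fingers": -0.8}]'

```text
clock: 24.12
tcp_pos: [0.5438, -0.2348, 0.0361]
orientation: [0.0, 0.06, 0.998, -0.0]
wrist_force: [0.4, 0.8, -0.6]
finger_gap: 0.0765
grip_force: 0.0
```

>>> carry_out --series '[{"travel": [0,0,0.8],"delta_rot": [0,0,0],"fingers": -0.8},{"travel": [0,0,1],"delta_rot": [0,0,0],"fingers": -0.8},{"travel": [0,0,1],"delta_rot": [0,0,0],"fingers": -0.8},{"travel": [0,0,1],"delta_rot": [0,0,0],"fingers": 1},{"travel": [0,0,1],"delta_rot": [0,0,0],"fingers": 1}]'

```text
clock: 24.75
tcp_pos: [0.5435, -0.2345, 0.1567]
orientation: [0.0, 0.06, 0.998, -0.0]
wrist_force: [-0.4, 0.4, 0.0]
finger_gap: 0.0414
grip_force: 0.0
```

>>> carry_out --series '[{"travel": [0,0,1],"delta_rot": [0,0,0],"fingers": 1},{"travel": [0,0,0],"delta_rot": [0,0,0],"fingers": 1}]'

```text
clock: 25.0
tcp_pos: [0.5448, -0.2353, 0.1831]
orientation: [0.002, 0.06, 0.998, -0.001]
wrist_force: [-0.1, -1.3, -0.4]
finger_gap: 0.0034
grip_force: 0.0
```

```bash
python3 st.py
python3 - <<'E'
from h import *
w=cam('wrist'); save(w,'r1.png')
E
```

```text
25.0 [ 0.5448 -0.2353  0.1831] yaw 173.08 [ 0.0021  0.0603  0.9982 -0.0011] [-0.1 -1.3 -0.4] [-0.02  0.03 -0.04] 0.0033625604498126968 0.0
along 0.00435048378068048 lateral -0.0008992549564669214 fix units [0.00429641 0.03571269] yaw fix 0.009741844553343704
```

View pics/r1.png

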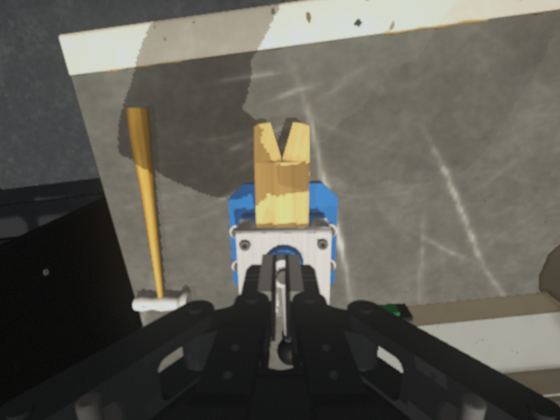

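The new pin is straight in the slot, with the nose at (282,125) and the mouth edge at about y 225; the lever is still open. Next I go round to the knob's far side and swing the lever back, relying on numbers only, since that view put me at 11 pictures, one over the limit of 10.

>>> carry_out --series '[{"travel": [0.95,-0.39,0],"delta_rot": [0,0,0],"fingers": 1},{"travel": [0.95,-0.39,0],"delta_rot": [0,0,0],"fingers": 1},{"travel": [0.95,-0.39,0],"delta_rot": [0,0,0],"fingers": 1},{"travel": [0.95,-0.39,0],"delta_rot": [0,0,0],"fingers": 1},{"travel": [0.95,-0.39,0],"delta_rot": [0,0,0],"fingers": 1}]'

```text
clock: 25.68
tcp_pos: [0.6623, -0.2832, 0.1787]
orientation: [-0.001, 0.06, 0.998, 0.001]
wrist_force: [0.1, -0.8, 0.5]
finger_gap: -0.0001
grip_force: 0.0
```

>>> carry_out --series '[{"travel": [0,0,-0.88],"delta_rot": [0,0,0],"fingers": 1},{"travel": [0,0,-0.88],"delta_rot": [0,0,0],"fingers": 1},{"travel": [0,0,-0.88],"delta_rot": [0,0,0],"fingers": 1},{"travel": [0,0,-0.88],"delta_rot": [0,0,0],"fingers": 1},{"travel": [0,0,0],"delta_rot": [0,0,0],"fingers": 1}]'

```text
clock: 26.3
tcp_pos: [0.6599, -0.282, 0.0887]
orientation: [-0.003, 0.06, 0.998, 0.002]
wrist_force: [0.5, -0.1, -0.3]
finger_gap: 0.0003
grip_force: 0.0
```

>>> carry_out --series '[{"travel": [0.12,0.54,0.15],"delta_rot": [0,0,0],"fingers": 1},{"travel": [0.11,0.41,0],"delta_rot": [0,0,0],"fingers": 1},{"travel": [0.11,0.41,0],"delta_rot": [0,0,0],"fingers": 1},{"travel": [-0.02,0.42,0],"delta_rot": [0,0,0],"fingers": 1},{"travel": [-0.02,0.42,0],"delta_rot": [0,0,0],"fingers": 1}]'

```text
clock: 26.92
tcp_pos: [0.67, -0.2278, 0.0972]
orientation: [0.001, 0.06, 0.998, -0.0]
wrist_force: [-0.9, -2.5, 2.2]
finger_gap: 0.0
grip_force: 1.1
```

>>> carry_out --series '[{"travel": [-0.14,0.39,0],"delta_rot": [0,0,0],"fingers": 1},{"travel": [-0.14,0.39,0],"delta_rot": [0,0,0],"fingers": 1}]'

```text
clock: 27.18
tcp_pos: [0.6623, -0.2083, 0.0966]
orientation: [0.0, 0.06, 0.998, -0.0]
wrist_force: [0.5, -3.0, -0.3]
finger_gap: -0.0002
grip_force: 1.0
```

>>> carry_out --series '[{"travel": [-0.26,0.34,0],"delta_rot": [0,0,0],"fingers": 1},{"travel": [-0.26,0.34,0],"delta_rot": [0,0,0],"fingers": 1}]'

```text
clock: 27.42
tcp_pos: [0.6491, -0.1911, 0.0964]
orientation: [-0.0, 0.06, 0.998, 0.0]
wrist_force: [1.9, -1.7, 0.1]
finger_gap: 0.0001
grip_force: 0.9
```

Tracking well, with 2 to 3 N of contact.

>>> carry_out --series '[{"travel": [-0.34,0.24,0],"delta_rot": [0,0,0],"fingers": 1},{"travel": [-0.34,0.24,0],"delta_rot": [0,0,0],"fingers": 1}]'

```text
clock: 27.68
tcp_pos: [0.6321, -0.1793, 0.0965]
orientation: [0.0, 0.06, 0.998, 0.0]
wrist_force: [1.1, -2.2, -0.9]
finger_gap: 0.0002
grip_force: 1.0
```

>>> carry_out --series '[{"travel": [-0.25,0.1,0],"delta_rot": [0,0,0],"fingers": 1},{"travel": [0,0,0],"delta_rot": [0,0,0],"fingers": 1}]'

```text
clock: 27.92
tcp_pos: [0.6255, -0.1768, 0.0966]
orientation: [-0.0, 0.06, 0.998, 0.0]
wrist_force: [0.4, 0.5, 0.6]
finger_gap: -0.0
grip_force: 0.0
```

```bash
cat > lev.py <<'E'
from m import *
w=cam('wrist'); print(env.get_state()['tcp_pos'])
P=np.array([.599,-.2415,.085]); 
for th in (-.1,0,.1,.3):
    a,b=.066*np.sin(th),.066*np.cos(th); k=np.array([.599+.9927*a+.119*b,-.2415-.119*a+.9927*b,.1]); print(th,np.round(proj(w,P)),np.round(proj(w,k)))
E
python3 lev.py
```

```text
[ 0.62572395 -0.17686716  0.09655895]
-0.1 [152. 227.] [281. 224.]
0 [152. 227.] [281. 237.]
0.1 [152. 227.] [281. 250.]
0.3 [152. 227.] [275. 275.]
```

>>> carry_out --series '[{"travel": [0.4,0,0.2],"delta_rot": [0,0,0],"fingers": 1},{"travel": [0,0,1],"delta_rot": [0,0,0],"fingers": 1},{"travel": [0,0,1],"delta_rot": [0,0,0],"fingers": 1},{"travel": [0,0,1],"delta_rot": [0,0,0],"fingers": 1},{"travel": [-1,0,1],"delta_rot": [0,0,0],"fingers": 1}]'

```text
clock: 28.6
tcp_pos: [0.6129, -0.1774, 0.2022]
orientation: [0.001, 0.06, 0.998, 0.0]
wrist_force: [-0.2, -0.3, 1.2]
finger_gap: -0.0002
grip_force: 0.0
```

>>> carry_out --series '[{"travel": [-1,0,0],"delta_rot": [0,0,0],"fingers": 1},{"travel": [-1,0,0],"delta_rot": [0,0,0],"fingers": 1},{"travel": [-1,-0.5,0],"delta_rot": [0,0,0],"fingers": 1},{"travel": [-0.4,-0.6,0],"delta_rot": [0,0,0],"fingers": 1},{"travel": [0,0,0],"delta_rot": [0,0,0],"fingers": 1}]'

```text
clock: 29.22
tcp_pos: [0.5268, -0.2061, 0.2019]
orientation: [0.0, 0.061, 0.998, -0.0]
wrist_force: [0.0, -0.3, -0.1]
finger_gap: -0.0001
grip_force: 0.0
```

```bash
python3 lev.py
python3 - <<'E'
from m import *
w=cam('wrist'); k=np.array([.607,-.176,.1]); u,v=proj(w,k); u,v=int(u),int(v)
g=cv2.cvtColor(w['color'],cv2.COLOR_RGB2GRAY)
np.set_printoptions(linewidth=250)
print(u,v); print(g[v-40:v+41:4,u-60:u+41:4])
t=cam('top'); u,v=map(int,proj(t,k)); print(u,v); print(cv2.cvtColor(t['color'],cv2.COLOR_RGB2GRAY)[v-10:v+11,u-12:u+13])
E
```

```text
[ 0.52712865 -0.20563041  0.20174828]
-0.1 [254. 286.] [328. 288.]
0 [254. 286.] [329. 294.]
0.1 [254. 286.] [328. 301.]
0.3 [254. 286.] [324. 314.]
327 294
[[180 176 177 176 173  88  72 199 132 110 115 200 176 117 113 113 116 113 116 116 110 113 114 110 107 110]
 [109  88  86  46  54  86  85 171 131 109 113 176 186 118 110 111 112 113 113 112 110 108 112 109 106 110]
 [ 87  87  86  45  54  85  85 171 132 109 111 141 175 118 109 113 113 111 111 110 110 113 112 109 111 109]
 [ 87  86  87  44  49  85  85  72  40  38  80 127 171 124 113 113 110 111 112 110 110 112 111 108 108 110]
 [ 87  86  85  43  47  85  85  76  40  40  37 112 156 133 117 114 112 110 109 109 113 113 111 108 108 110]
 [ 86  86  84  42  46  84  84  81  42  42  41  87 141 150 120 116 113 110 109 109 109 111 111 112 113 112]
 [ 85  85  83  41  42  84  83  83  39  38  39  57 127 153  87  49  65 109 111 113 108 109 109 112 115 112]
 [ 86  84  83  38  41  83  82  82  36  35  34  34  51  40  31  33  32  31 102 111 107 108 108 111 114 111]
 [ 85  83  77  38  38  83  82  82  36  34  34  34  37  33  36  38  38  38  40 106 104 1
[... 2776 characters left out ...]
 172 205 168  91  37  32  40  40  34  50 109 108 170 193 200 207 211 213 216 216]
 [114 114 112 114 128 159 195 191 117  47  29  31  31  33  46  65  84 134 149 159 168 168 173 178 179]
 [113 112 111 112 121 146 182 188 123  61  45  45  40  46  68  86 110 153 155 152 154 143 139 142 137]
 [112 112 110 110 117 135 169 173 115  80  87  84  72  71  81 100 140 194 202 200 202 199 197 197 195]
 [109 109 108 109 114 130 158 140  96 100 112 105  90  83  86 105 171 233 241 236 240 242 242 242 241]
 [105 106 105 104 110 122 147 131 100 105  89  73  72  82  89 114 175 234 233 207 221 236 243 244 244]
 [104 104 104 102 105 115 134 120  97 111  93  75  74  82  97 131 197 235 194 134 134 202 238 244 245]]
```

Both views put the knob at about -0.05 rad, so the lever is clamped, which it could not be unless the pin were home. The gripper is clear of everything, so I'm handing in.

```bash
python3 -c "
from workcell import env
print(env.hand_in())"
```

```text
the job is handed in; nothing more can be done
None
```

The job is handed in, with no verdict returned: the worn pin is flat in the tray's long compartment, the new pin was pushed against the stop at about 13 N, and the lever is clamped at about -0.05 rad; I viewed 11 pictures, one over the limit of 10.

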